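# Push a used coffee capsule through the flap of the capsule bin

## Task

Put the gold used coffee capsule into the steel capsule bin without picking it up: push the bin's orange self-closing flap open with one finger and, while that finger keeps it open, push the gold capsule along the bin's deck and over the edge with the other finger until it drops inside. Only then take the fingers away and let the flap swing fully shut. Do not shove the flap open with the capsule, and leave the blue fresh capsule and everything else where it stands.

Things in the scene. Friction and masses are not known exactly. Their poses are not given: they have to be found in the camera images.
- bin: stainless steel bin, fixed (cannot be pushed), 252 mm long (its x, -120 to +132 mm), 200 mm wide (its y, +-100 mm). Its near part is a flat open deck, top 110 mm above the counter, from x = -120 mm to the drop edge at x = 0; beyond it the flap covers the opening into the hollow bin. Origin at counter level below the middle of the drop edge; x level from deck to flap (push direction), y left, z up
- lip (a point): middle of the deck's drop edge, at the height of the deck's top. The opening beyond it is 105 mm long and 190 mm wide; the bin's inner floor lies 105 mm below. In front of the edge the deck is clear but for the two capsules, with no rims
- hinge (a point): middle of the flap's hinge line (along bin y): 105 mm beyond the drop edge and 45 mm above the deck, hinge rod 8 mm thick. A finger pointing down must stay on the robot's side of it. A black cap strip 22 mm deep behind it tops out 51 mm above the deck
- flap (a joint): angle (rad) of the orange flap, a plate 110 x 184 x 3 mm hung from the hinge. 0 = shut: it slopes at 23 degrees down to the drop edge. Grows as it is pushed away and down into the bin (1.17 = hanging, stop 1.3). A spring shuts it; 1 N starts it, 2 to 4 N keep it open. A fingertip 7 mm above the deck has it about 0.25 open with its front 55 mm beyond the drop edge, 0.5 at 76 mm, 0.7 at 85 mm
- used_capsule_center (a point): gold used capsule, loose, standing on the deck rim down, 37 mm across its rim (the lowest 3 mm), 30 mm across at 5 mm up, 25 mm at 23 mm up, 28 mm tall, 12 to 25 g. This point is its centre, 14 mm above the deck. It tips once its centre passes the drop edge, may lean there, and has dropped for sure when pushed some 22 mm past it
- fresh_capsule_center (a point): blue fresh capsule, same shape, also on the deck beside the gold one (about 84 mm apart sideways; which is left and which right varies): leave it alone. This point is its centre, 14 mm above the deck
- mug: white mug, 80 mm wide, 95 mm tall, handle to +y; bystander; origin at centre of underside
- sugar_jar: glass jar with steel cap, 70 mm wide, 120 mm tall; bystander; origin at centre of underside
- coffee_tin: dark tin with a reddish-brown label, 90 mm wide, 140 mm tall; bystander; origin at centre of underside
- bowl: blue bowl, 120 mm wide, 50 mm tall; bystander; origin at centre of underside
- spoon: spoon lying flat to the right of the bin; bystander; x axis along it
- flask: steel flask with black cap, 80 mm wide, 150 mm tall; bystander; origin at centre of underside

How it is judged:
By the outcome, as a careful person would: the job done as asked, in the order asked, and still so for the second after the job is handed in, with the robot touching nothing.
It also fails if it takes over 38 s, if anything falls off the work surface, if the arm or the gripper's body presses on something with over 40 N, if the wrist force passes 120 N, or if a joint passes its speed limit or range.

## Robot

A 7-joint arm with a two-finger parallel gripper is mounted at the origin on the work surface. World frame = base frame: x ahead of the robot, y to its left, z up, the work surface at z = 0. Lengths are in m, angles in rad, forces in N, time in s.
With the tool pointing down it reaches from about 0.4 to 0.85 m from the base axis. Payload 10.4 kg.
Tool frame: the origin (TCP) lies midway between the tips of the shut fingers; the grasp point (between the pads) lies 19 mm behind it; z points along the fingers, x is the direction in which the jaws open and shut, and the axes are right-handed (so a half turn about z gives the same grasp; the last joint's range is limited). The gripper opens to 85 mm and grips with 20 to 120 N. Pads are 22 mm wide; open, the fingers measure 114 mm over their backs; the gripper's body (76 mm by 85 mm) begins 54 mm behind the grasp point. The pads swing forward as they close: fully open they stand 13 mm farther back than shut.
Start: joints at [-1.244, 0.332, -0.065, 1.46, 0.022, 1.35, -0.088], TCP at [0.214, 0.587, 0.231] pointing down, gripper open.
Joint ranges: [-2.6, 2.6], [-0.5, 2.12], [-1.47, 1.34], [0.16, 2.42], [-1.27, 4.41], [0.06, 2.06], [-2.6, 2.6]. Speed limits (rad/s): [2.22, 2.22, 2.79, 2.79, 3.14, 3.14, 3.14].

## Interface

Orientations are given as a unit quaternion [x, y, z, w].
In Python, from workcell import monitor, eyes, ticket, models gives the robot as it stands.
- The arm moves only by the tool servo_tool, never from a script. Its argument "motion" is a list of rows, each a list of 7 numbers: the opening, from 0 (shut) to 1 (fully open), then the shift along the tool's x, y, z in m, then the turn, a rotation vector about the tool's x, y, z in degrees. In form: [[fingers, tx, ty, tz, rx, ry, rz], ...]. A call has 1 to 20 rows; each row is the pose to reach, as a shift and turn from the pose commanded when the call began, along the tool's axes at that moment; what a row does not reach only later rows make up. A row lasts 1/8 s, in which the tool goes at most 62.5 mm and 10.7 degrees, less where a joint would pass 70% of its speed; a pose out of reach is approached as far as the arm can. A call with a gripper value outside its range is refused whole. The fingers move at their own pace and stop on an object; "grip_force" is the grip in N (left out, the last holds). Time passes only in rows, so rows that repeat a pose let the fingers close. It gives the time, the measured TCP pose, the force and the opening at its end, in the units of the state.
- monitor.get_obs(): the state, without advancing time (a new reading comes with each control period).
- eyes.camera(name): name is "side" or "top" or "wrist"; returns (picture, depth): 384x512x3 uint8, blue, green, red; 384x512 float32, m along the optical axis (not along the pixel's ray), 0 where there is no reading.
- eyes.camera_info(name): a dict with "intrinsics" (3x3 intrinsics, pixels), "extrinsics" (4x4, takes a point from world to camera coordinates); the wrist camera has in their place "tool_from_camera" (4x4, takes a point from camera to tool coordinates, whose origin is the TCP and whose axes are the tool frame's). Camera axes: x right, y down, z forward; pixel columns grow to the right and rows downward; lengths in m; the calibration is good to about 2 mm. A picture is of the moment at which its call begins: read the wrist's pose just before it. camera_info takes no time and is no camera call.
- ticket.hand_in(): hands the job in, once; it reports no verdict.
Trained networks look in the newest picture that a camera, given by its name, has taken for a name from the list of things; names that differ only in an ending like _2 or _b are one class to them, and where a whole thing is asked for, a point or a joint stands for the part that bears it (a point fixed in the world has none). Each returns a list of dicts, best first, with "confidence" (0 to 1); they miss things now and then, are a little off and sometimes report something else, mostly with a low value. They report only what shows in the picture. A call takes as long as a camera call.
- models.boxes_of(camera, thing): "point" ([x, y, z] in m, in the coordinates of the camera as it stood for that picture, good to about 4 mm: the middle of the surface that is visible of it).
The state is a dict: "clock": time; "joint_pos": joint angles; "joint_velocities": joint speeds; "tau": joint torques, N m; "position": TCP position; "ee_rot": TCP orientation; "ft_force": force on the tool from outside, world axes, zero at the start; "torque": the same for the moment, N m; "grip_width": opening from 0.0 (shut) to 1.0 (fully open).
Only numpy, scipy, OpenCV 4.12 (cv2) and the standard library are available. Lean on these libraries where they do the work, as an engineer would, in place of code of your own. Each camera call takes 0.05 s, during which the arm holds its last target. There are 200 camera calls.

## Working session

There is one attempt and no reset: what is moved stays moved. The work goes in short steps, Python scripts to look and compute and a tool call to move; the robot and the scene stay as the last step left them, time stands still between calls to the robot, and variables do not carry over. Pictures are saved under pics/ and viewed, about 8 in all and at most 12, crops included, and the job is handed in when it is done.

Besides the shell and the picture viewer there is one more tool, called after ">>>" by a JSON object that holds its "api" and its "payload", one argument or row to a line. servo_tool: Moves the arm, as the interface text tells. Its arguments: {"type":"object","properties":{"motion":{"type":"array"},"grip_force":{"type":"number"}},"required":["motion"]}

```bash
ls; mkdir -p pics; cat > h.py <<'E'
import numpy as np, cv2
from scipy.spatial.transform import Rotation as R
from workcell import monitor, eyes, ticket, models
def T(o):
    M=np.eye(4); M[:3,:3]=R.from_quat(o["ee_rot"]).as_matrix(); M[:3,3]=o["position"]; return M
def cam2w(cam,o=None):
    i=eyes.camera_info(cam)
    return T(o)@np.array(i["tool_from_camera"]) if cam=="wrist" else np.linalg.inv(np.array(i["extrinsics"]))
def cloud(cam,depth,M):
    K=np.array(eyes.camera_info(cam)["intrinsics"]); v,u=np.mgrid[:384,:512]
    p=np.stack([(u-K[0,2])/K[0,0]*depth,(v-K[1,2])/K[1,1]*depth,depth],-1)
    return p@M[:3,:3].T+M[:3,3]
E
python3 - <<'E'
from h import *
o=monitor.get_obs(); print({k:np.round(v,3).tolist() for k,v in o.items()})
for c in ["top","side"]:
    p,d=eyes.camera(c); cv2.imwrite(f"pics/{c}0.png",p); np.save(f"{c}0.npy",d); M=cam2w(c)
    print(c,np.round(M[:3,3],3))
    for t in ["bin","used_capsule_center","fresh_capsule_center","flap","mug","sugar_jar","coffee_tin","bowl","spoon","flask"]:
        for b in models.boxes_of(c,t)[:2]:
            print(c,t,round(b["confidence"],2),np.round(M[:3,:3]@b["point"]+M[:3,3],3))
E
```

```text
pics
{'clock': 0.0, 'joint_pos': [-1.244, 0.333, -0.065, 1.461, 0.022, 1.35, -0.088], 'joint_velocities': [-0.001, -0.001, 0.0, 0.0, 0.001, -0.0, -0.002], 'tau': [-0.002, -62.544, 0.048, -39.159, 0.016, 0.01, 0.0], 'position': [0.214, 0.587, 0.231], 'ee_rot': [0.819, 0.573, -0.001, 0.0], 'ft_force': [0.15, 0.227, -0.076], 'torque': [-0.017, 0.022, 0.022], 'grip_width': 1.0}
top [0.304 0.011 1.495]
top bin 0.9 [ 0.553 -0.053  0.115]
top used_capsule_center 0.54 [ 0.555 -0.052  0.115]
top fresh_capsule_center 0.51 [0.498 0.001 0.133]
top flap 0.65 [ 0.59  -0.068  0.134]
top mug 0.9 [0.509 0.435 0.044]
top sugar_jar 0.9 [0.412 0.397 0.121]
top coffee_tin 0.67 [ 0.641 -0.415  0.14 ]
top bowl 0.65 [ 0.448 -0.451  0.022]
top spoon 0.63 [ 0.547 -0.054  0.113]
top spoon 0.61 [ 0.52  -0.284  0.01 ]
top flask 0.6 [0.634 0.308 0.102]
side [ 0.264 -0.701  0.945]
side bin 0.83 [ 0.549 -0.11   0.111]
side fresh_capsule_center 0.56 [ 0.549 -0.112  0.108]
side flap 0.79 [ 0.591 -0.08   0.132]
side flap 0.54 [0.636 0.291 0.084]
side mug 0.91 [0.503 0.402 0.065]
side mug 0.66 [0.635 0.291 0.084]
side sugar_jar 0.94 [0.413 0.383 0.079]
side sugar_jar 0.42 [ 0.498 -0.009  0.126]
side coffee_tin 0.72 [ 0.634 -0.449  0.133]
side bowl 0.59 [ 0.45  -0.439  0.017]
side spoon 0.24 [ 0.55  -0.112  0.108]
side flask 0.57 [0.636 0.29  0.087]
```

View pics/top0.png

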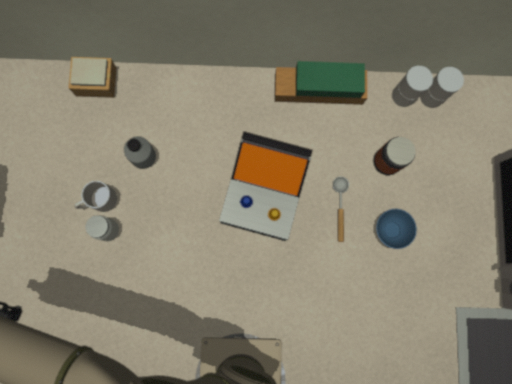

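View pics/side0.png

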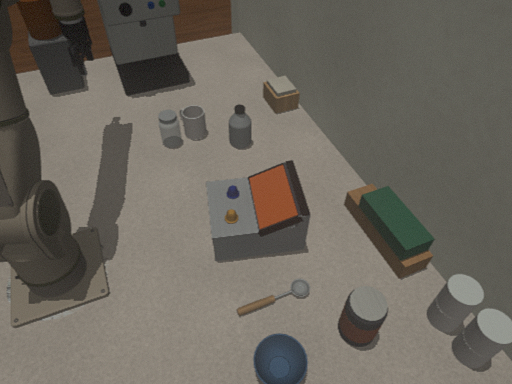

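The top view shows the gold capsule at about (274,213), to the right of the blue one at (246,201). The orange flap is centred near (270,167), and the bin is turned clockwise by roughly 15°. The side view agrees. Next I'll measure the positions from colour and depth.

```bash
cat >> h.py <<'E'
def masks(p):
    h=cv2.cvtColor(p,cv2.COLOR_BGR2HSV).astype(int); H,S,V=h[...,0],h[...,1],h[...,2]
    return dict(orange=(H<14)&(S>180)&(V>90), gold=(H>=15)&(H<30)&(S>140)&(V>60), blue=(H>105)&(H<130)&(S>120)&(V>30))
E
python3 - <<'E'
from h import *
for c in ["top","side"]:
    p=cv2.imread(f"pics/{c}0.png"); d=np.load(f"{c}0.npy"); P=cloud(c,d,cam2w(c)); m=masks(p)
    near=(abs(P[...,0]-.57)<.17)&(abs(P[...,1]+.05)<.16)&(d>0)
    for k,a in m.items():
        a=a&near; q=P[a]
        if len(q)<4: print(c,k,len(q)); continue
        print(c,k,len(q),"mean",np.round(q.mean(0),4),"min",np.round(q.min(0),3),"max",np.round(q.max(0),3))
        if k=="orange":
            (cx,cy),(w,h),an=cv2.minAreaRect(q[:,:2].astype(np.float32)*1000); print(" rect",cx,cy,w,h,an)
            g=np.linalg.lstsq(np.c_[q[:,:2],np.ones(len(q))],q[:,2],rcond=None)[0]; print(" plane",g, "yaw",np.degrees(np.arctan2(g[1],g[0])),"slope",np.degrees(np.arctan(np.hypot(*g[:2]))))
    b=near&(P[...,2]>.1)&(P[...,2]<.118)&~m["gold"]&~m["blue"]&~m["orange"]
    n,l,st,_=cv2.connectedComponentsWithStats(b.astype(np.uint8)); b=l==1+np.argmax(st[1:,4]); q=P[b]
    (cx,cy),(w,h),an=cv2.minAreaRect(q[:,:2].astype(np.float32)*1000); print(c,"deck",len(q),np.median(q[:,2]),"rect",cx,cy,w,h,an)
    print(" box",np.round(cv2.boxPoints(((cx,cy),(w,h),an))))
E
```

```text
top orange 120 mean [ 0.5888 -0.0696  0.1291] min [ 0.523 -0.166  0.073] max [0.656 0.036 0.161]
 rect 590.608154296875 -63.29034423828125 190.94207763671875 98.6355972290039 76.24950408935547
 plane [ 0.42164262 -0.06505761 -0.12371196] yaw -8.771317747368075 slope 23.104653836281358
top gold 1930 mean [ 0.5859 -0.0651  0.1344] min [ 0.45  -0.16   0.105] max [0.655 0.033 0.158]
top blue 85 mean [ 0.4957 -0.0009  0.1312] min [ 0.485 -0.015  0.112] max [0.508 0.013 0.142]
top deck 2922 0.10964250224716898 rect 495.4263000488281 -40.01115417480469 200.43470764160156 155.7859344482422 76.22269439697266
 box [[ 396. -119.]
 [ 547. -156.]
 [ 595.   39.]
 [ 444.   76.]]
side orange 27 mean [ 0.5786 -0.1156  0.133 ] min [ 0.53  -0.16   0.111] max [ 0.62  -0.043  0.15 ]
 rect 580.853515625 -102.04037475585938 104.13294219970703 88.3289566040039 76.9834976196289
 plane [ 0.40927209 -0.12251987 -0.11795211] yaw -16.665619792749247 slope 23.13301972871537
side gold 44 mean [ 0.4633 -0.0872  0.1272] min [ 0.45  -0.099  0.109] max [ 0.475 -0.076  0.141]
side blue 2
side deck 2903 0.10903425140069956 rect 544.1226196289062 -55.74163818359375 205.16929626464844 253.6868133544922 76.33853912353516
 box [[ 397. -125.]
 [ 643. -185.]
 [ 692.   14.]
 [ 445.   74.]]
```

>>> {"api": "servo_tool", "payload": {
  "motion": [
    [1, -0.05, 0.046, -0.01, 0, 0, 8],
    [1, -0.1, 0.093, -0.02, 0, 0, 17],
    [1, -0.15, 0.139, -0.03, 0, 0, 25],
    [1, -0.2, 0.186, -0.04, 0, 0, 34],
    [1, -0.25, 0.232, -0.05, 0, 0, 42],
    [1, -0.3, 0.278, -0.06, 0, 0, 50],
    [1, -0.35, 0.325, -0.07, 0, 0, 59],
    [1, -0.4, 0.371, -0.07, 0, 0, 67],
    [1, -0.45, 0.418, -0.07, 0, 0, 76],
    [1, -0.498, 0.464, -0.07, 0, 0, 83.8],
    [1, -0.498, 0.464, -0.07, 0, 0, 83.8],
    [1, -0.498, 0.464, -0.07, 0, 0, 83.8],
    [1, -0.498, 0.464, -0.07, 0, 0, 83.8],
    [1, -0.498, 0.464, -0.07, 0, 0, 83.8]
  ]
}}

```text
clock: 2.85
position: [0.4792, -0.0383, 0.3013]
ee_rot: [0.993, -0.119, -0.0, -0.0]
ft_force: [0.3, -0.1, -0.3]
grip_width: 1.0
```

```bash
python3 - <<'E'
from h import *
o=monitor.get_obs(); print(np.round(o["joint_pos"],2))
p,d=eyes.camera("wrist"); cv2.imwrite("pics/wrist1.png",p); np.save("wrist1.npy",d)
M=cam2w("wrist",o); np.save("M1.npy",M); print(np.round(M,3).tolist())
for t in ["used_capsule_center","fresh_capsule_center","flap"]:
    for b in models.boxes_of("wrist",t)[:2]: print(t,round(b["confidence"],2),np.round(M[:3,:3]@b["point"]+M[:3,3],4))
P=cloud("wrist",d,M); m=masks(p)
for k in ["gold","blue","orange"]:
    n,l,st,c=cv2.connectedComponentsWithStats(m[k].astype(np.uint8))
    for i in range(1,n):
        if st[i,4]>150:
            q=P[(l==i)&(d>0)]; print(k,st[i],np.round(q.mean(0),4),np.round((q.min(0)+q.max(0))/2,4),np.round(q.max(0),4))
E
```

```text
[-0.63 -0.06  0.59  1.74  0.03  1.45 -0.28]
[[0.972, -0.227, -0.066, 0.497], [-0.236, -0.934, -0.268, 0.029], [-0.001, 0.276, -0.961, 0.444], [0.0, 0.0, 0.0, 1.0]]
used_capsule_center 0.68 [ 0.4685 -0.0736  0.1358]
used_capsule_center 0.43 [ 0.574  -0.0408  0.1254]
fresh_capsule_center 0.75 [ 0.5027 -0.0022  0.1366]
flap 0.67 [ 0.6007 -0.0564  0.1391]
gold [236 195  33  33 828] [ 0.469  -0.0751  0.1283] [ 0.4677 -0.0794  0.1249] [ 0.4854 -0.0622  0.1402]
blue [248 114  35  35 952] [5.007e-01 3.000e-04 1.284e-01] [ 0.5005 -0.0013  0.1262] [0.518  0.016  0.1405]
orange [  312    75   128   195 17079] [ 0.5875 -0.0661  0.1336] [ 0.5863 -0.0659  0.2054] [0.6505 0.0361 0.3288]
```

View pics/wrist1.png

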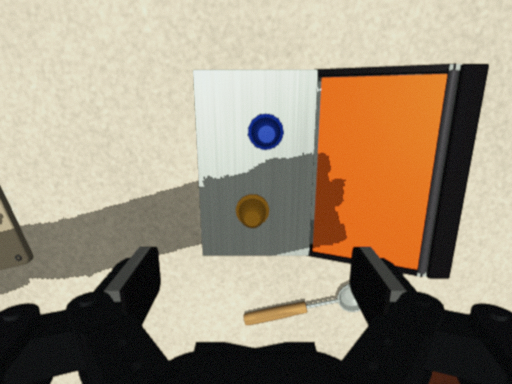

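The wrist view shows gold at pixel (252,211) and blue at (266,131). The deck edge runs along column 315, and the flap lies to the right of it. Now I'll fit the bin frame.

```bash
python3 - <<'E'
from h import *
p=cv2.imread("pics/wrist1.png"); d=np.load("wrist1.npy"); M=np.load("M1.npy"); P=cloud("wrist",d,M); m=masks(p)
K=np.array(eyes.camera_info("wrist")["intrinsics"])
dk=(d>0)&(P[...,2]>.1)&(P[...,2]<.117); dk[260:]=0; dk[:,:185]=0; dk[:,325:]=0
q=P[dk]; (cx,cy),(w,h),an=cv2.minAreaRect(q[:,:2].astype(np.float32)*1000); print("deck",np.median(q[:,2]),cx,cy,w,h,an); print(np.round(cv2.boxPoints(((cx,cy),(w,h),an)),1))
n,l,st,_=cv2.connectedComponentsWithStats(m["orange"].astype(np.uint8)); f=(l==1+np.argmax(st[1:,4]))&(d>0)&(P[...,2]>.1)&(P[...,2]<.165)
q=P[f]; g=np.linalg.lstsq(np.c_[q[:,:2],np.ones(len(q))],q[:,2],rcond=None)[0]; yaw=np.degrees(np.arctan2(g[1],g[0])); print("flap yaw",yaw,"slope",np.degrees(np.arctan(np.hypot(*g[:2]))))
r=cv2.minAreaRect(q[:,:2].astype(np.float32)*1000); print("flap rect",r)
# capsule: intersect silhouette rays with rim plane
zd=.1095
for k,box in [("gold",(236,195,33,33)),("blue",(248,114,35,35))]:
    u0,v0,w,h=box; a=np.zeros(d.shape,bool); a[v0-3:v0+h+3,u0-3:u0+w+3]=1; a&=m[k]
    v,u=np.nonzero(a); ray=np.c_[(u-K[0,2])/K[0,0],(v-K[1,2])/K[1,1],np.ones(len(u))]@M[:3,:3].T
    X=M[:3,3]+ray*((zd+.002-M[2,3])/ray[:,2])[:,None]; c,rr=cv2.minEnclosingCircle((X[:,:2]*1000).astype(np.float32)); print(k,c,rr)
    t=P[a&(P[...,2]>zd+.026)&(d>0)]; print("  top face",np.round(t.mean(0)*1000,1),len(t))
a=np.radians(-13.8); ex=np.array([np.cos(a),np.sin(a)]); ey=np.array([-ex[1],ex[0]])
lip=np.array([536.5,-50.]); 
for n,c in [("gold",[468,-77]),("blue",[500.5,-1])]: print(n,(np.array(c)-lip)@ex,(np.array(c)-lip)@ey)
# finger tips in tool frame
o=monitor.get_obs(); Q=(P-T(o)[:3,3])@T(o)[:3,:3]; k=(d>0)&(d<.2)
for s in (-1,1):
    z=Q[k&(Q[...,0]*s>0)&(Q[...,2]>-.06)&(abs(Q[...,1])<.03)]; print("finger",s,len(z),np.round(z.min(0),3),np.round(z.max(0),3))
E
```

```text
deck 0.11036345276530174 488.3934326171875 -39.90803527832031 201.322265625 138.41725158691406 76.77398681640625
[[ 398.  -122.1]
 [ 532.7 -153.7]
 [ 578.8   42.2]
 [ 444.1   73.9]]
flap yaw -13.511031570975653 slope 23.17367390732864
flap rect ((591.1223754882812, -65.77400207519531), (187.08900451660156, 98.57927703857422), 76.4518814086914)
gold (467.2542724609375, -81.49677276611328) 18.91501235961914
  top face [467.7 -78.8 137.8] 289
blue (500.7435302734375, -1.394679307937622) 17.77208137512207
  top face [ 5.006e+02 -5.000e-01  1.378e+02] 373
gold -60.082294819188384 -42.560167401692965
blue -46.64897349809736 38.99837524274326
finger -1 3642 [-0.071 -0.015 -0.06 ] [-0.04   0.011 -0.013]
finger 1 3641 [ 0.043 -0.015 -0.06 ] [ 0.074  0.011 -0.013]
```

>>> {"api": "servo_tool", "payload": {
  "motion": [
    [0.65, 0, 0, 0, 0, 0, 0],
    [0.65, 0, 0, 0, 0, 0, 0],
    [0.65, 0, 0, 0, 0, 0, 0],
    [0.65, 0, 0, 0, 0, 0, 0]
  ],
  "grip_force": 20
}}

```text
clock: 3.55
position: [0.4794, -0.0397, 0.3013]
ee_rot: [0.993, -0.121, -0.0, -0.0]
ft_force: [-0.5, -0.9, -0.5]
grip_width: 0.654
```

```bash
python3 - <<'E'
from h import *
o=monitor.get_obs(); print(o["grip_width"],o["clock"])
p,d=eyes.camera("wrist"); np.save("wrist2.npy",d)
ti=np.array(eyes.camera_info("wrist")["tool_from_camera"])
for n in (1,2):
    Q=cloud("wrist",np.load(f"wrist{n}.npy"),ti); k=(Q[...,2]>-.1)&(Q[...,2]<.0)&(abs(Q[...,1])<.04)
    for s in (-1,1):
        print(n,s)
        for z in np.arange(-.08,0,.005):
            a=Q[k&(Q[...,0]*s>0)&(abs(Q[...,2]-z)<.0025)]
            if len(a): print("  z%.3f"%z,np.round([a[:,0].min(),a[:,0].max(),a[:,1].min(),a[:,1].max()],4))
E
```

```text
0.6541827993161796 3.55
1 -1
  z-0.080 [-0.061  -0.     -0.0184 -0.0014]
  z-0.075 [-0.0647 -0.0001 -0.0182 -0.0006]
  z-0.070 [-0.0721 -0.0075 -0.0174  0.0092]
  z-0.065 [-0.0725 -0.0356 -0.0145  0.0122]
  z-0.060 [-0.0725 -0.0377 -0.0144 -0.0055]
  z-0.055 [-0.0648 -0.0417 -0.0141 -0.0061]
  z-0.050 [-0.0501 -0.0406 -0.0121 -0.0003]
  z-0.045 [-0.0549 -0.0404 -0.0121  0.0064]
  z-0.040 [-0.0552 -0.0405 -0.0119  0.0106]
  z-0.035 [-0.055  -0.0407 -0.012   0.0107]
  z-0.030 [-0.055  -0.0406 -0.0118  0.0115]
  z-0.025 [-0.0548 -0.0407 -0.0118  0.0112]
  z-0.020 [-0.054  -0.0408 -0.0119  0.0105]
  z-0.015 [-0.045  -0.0408 -0.0109  0.0105]
1 1
  z-0.080 [ 0.      0.0646 -0.0184 -0.0015]
  z-0.075 [ 0.0001  0.0685 -0.0184  0.    ]
  z-0.070 [ 0.0112  0.0756 -0.0176  0.0086]
  z-0.065 [ 0.0389  0.0758 -0.0145  0.0123]
  z-0.060 [ 0.0408  0.0752 -0.0146 -0.0056]
  z-0.055 [ 0.0452  0.0678 -0.0141 -0.0055]
  z-0.050 [ 0.0437  0.051  -0.0121 -0.0008]
  z-0.045 [ 0.0436  0.0581 -0.012   0.0067]
  z-0.040 [ 0.0436  0.0578 -0.0121  0.0108]
  z-0.035 [ 0.0435  0.058  -0.0122  0.0107]
  z-0.030 [
[... 881 characters left out ...]
-0.080 [ 0.      0.0644 -0.0185 -0.0014]
  z-0.075 [ 0.0001  0.0656 -0.0186  0.0007]
  z-0.070 [ 0.0083  0.065  -0.0182  0.0092]
  z-0.065 [ 0.0231  0.0641 -0.0174  0.0123]
  z-0.060 [ 0.0266  0.0627 -0.0144  0.0123]
  z-0.055 [ 0.0274  0.0615 -0.0147  0.0123]
  z-0.050 [ 0.0296  0.0603 -0.0145 -0.006 ]
  z-0.045 [ 0.029   0.0497 -0.0138  0.0029]
  z-0.040 [ 0.0289  0.0358 -0.0122  0.0107]
  z-0.035 [ 0.029   0.043  -0.012   0.0113]
  z-0.030 [ 0.0289  0.0431 -0.0121  0.0108]
  z-0.025 [ 0.029   0.0428 -0.0119  0.0109]
  z-0.020 [ 0.0288  0.0427 -0.0123  0.0109]
  z-0.015 [ 0.0289  0.0426 -0.0119  0.0104]
  z-0.010 [ 0.0289  0.0414 -0.0118  0.0104]
  z-0.005 [ 0.0291  0.0332 -0.0108  0.0104]
```

>>> {"api": "servo_tool", "payload": {
  "motion": [
    [1, 0.005, 0.011, 0.025, 0, 0, -0.3],
    [1, 0.01, 0.021, 0.05, 0, 0, -0.3],
    [1, 0.014, 0.031, 0.075, 0, 0, -0.3],
    [1, 0.0183, 0.0418, 0.101, 0, 0, -0.3],
    [1, 0.0183, 0.0418, 0.101, 0, 0, -0.3],
    [1, 0.0183, 0.0418, 0.101, 0, 0, -0.3]
  ]
}}

```text
clock: 4.35
position: [0.4876, -0.0842, 0.2012]
ee_rot: [0.993, -0.118, 0.0, -0.0]
ft_force: [-0.3, -0.5, 0.3]
grip_width: 0.999
```

```bash
cat >> h.py <<'E'
A=np.radians(-13.5); EX=np.array([np.cos(A),np.sin(A)]); EY=np.array([-EX[1],EX[0]]); LIP=np.array([537,-52.])
def b(pt): q=np.array(pt[:2])*1000-LIP; return np.round([q@EX,q@EY],1)
def rep(tag):
    o=monitor.get_obs(); print("tcp bin",b(o["position"]),"z",round(o["position"][2]*1000,1),"yaw",round(2*np.degrees(np.arctan2(o["ee_rot"][1],o["ee_rot"][0])),2),"F",np.round(o["ft_force"],1),"g",round(o["grip_width"],3),o["clock"])
    ti=np.array(eyes.camera_info("wrist")["tool_from_camera"]); K=np.array(eyes.camera_info("wrist")["intrinsics"])
    p,d=eyes.camera("wrist"); cv2.imwrite(f"pics/{tag}.png",p); M=T(o)@ti; m=masks(p); P=cloud("wrist",d,M)
    for k in ["gold","blue"]:
        n,l,st,c=cv2.connectedComponentsWithStats(m[k].astype(np.uint8))
        for i in range(1,n):
            a=(l==i)&(d>0)
            if a.sum()<60: continue
            q=P[a]; t=q[q[:,2]>q[:,2].max()-.003]; print(k,st[i].tolist(),"top mean bin",b(t.mean(0)),"ztop",round(q[:,2].max()*1000,1))
    n,l,st,_=cv2.connectedComponentsWithStats(m["orange"].astype(np.uint8)); q=P[(l==1+np.argmax(st[1:,4]))&(d>0)&(P[...,2]<.165)]
    if len(q)>200:
        x=np.c_[(q[:,:2]*1000-LIP)@EX,np.ones(len(q))]; print("flap slope",np.round(np.degrees(np.arctan(np.linalg.lstsq(x,q[:,2]*1000,rcond=None)[0][0])),1),len(q))
E
python3 -c "
from h import *
rep('w3')"
```

```text
tcp bin [-40.5 -42.9] z 201.2 yaw -13.53 F [-0.3 -0.5  0.3] g 0.999 4.35
gold [400, 0, 112, 189, 13832] top mean bin [102.   17.5] ztop 157.0
gold [202, 177, 48, 48, 1774] top mean bin [-61.  -42.8] ztop 140.0
blue [217, 53, 53, 56, 2294] top mean bin [-47.   41.1] ztop 140.0
flap slope 23.2 19385
```

The gold capsule is confirmed at bin (-61, -43), so I'll descend with the fingers straddling it.

>>> {"api": "servo_tool", "payload": {
  "motion": [
    [1, -0.0005, 0, 0.025, 0, 0, 0],
    [1, -0.0005, 0, 0.05, 0, 0, 0],
    [1, -0.0005, 0, 0.07, 0, 0, 0],
    [1, -0.0005, 0, 0.085, 0, 0, 0],
    [1, -0.0005, 0, 0.094, 0, 0, 0],
    [1, -0.0005, 0, 0.099, 0, 0, 0],
    [1, -0.0005, 0, 0.099, 0, 0, 0],
    [1, -0.0005, 0, 0.099, 0, 0, 0]
  ]
}}

```text
clock: 5.4
position: [0.487, -0.0845, 0.1017]
ee_rot: [0.993, -0.118, 0.0, -0.0]
ft_force: [-0.1, 0.3, -1.0]
grip_width: 1.003
```

```bash
python3 -c "
from h import *
rep('w4')"
```

```text
tcp bin [-41.  -43.3] z 101.7 yaw -13.54 F [-0.1  0.3 -1. ] g 1.003 5.4
gold [367, 0, 145, 266, 31441] top mean bin [ 53.2 -18. ] ztop 135.9
gold [168, 225, 80, 90, 5568] top mean bin [-60.7 -42.5] ztop 140.0
blue [188, 11, 95, 102, 7571] top mean bin [-47.   40.9] ztop 140.6
flap slope 23.2 4911
```

View pics/w4.png

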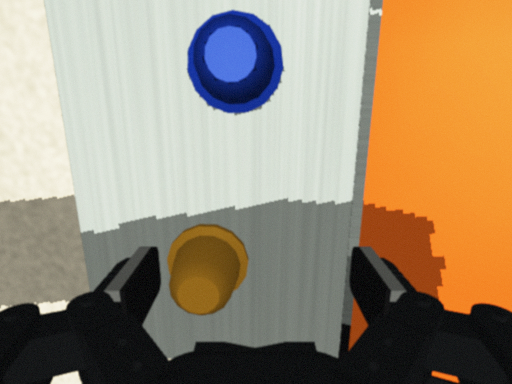

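The gold capsule at (207,268) sits between the rear finger at (150,280) and the front finger at (360,280), which is at the flap. Moving forward now makes the front finger lead by opening the flap.

>>> {"api": "servo_tool", "payload": {
  "motion": [
    [1, 0.003, 0, 0, 0, 0, 0],
    [1, 0.007, 0, 0, 0, 0, 0],
    [1, 0.011, 0, 0, 0, 0, 0],
    [1, 0.015, 0, 0, 0, 0, 0],
    [1, 0.019, 0, 0, 0, 0, 0],
    [1, 0.023, 0, 0, 0, 0, 0],
    [1, 0.027, 0, 0, 0, 0, 0],
    [1, 0.031, 0, 0, 0, 0, 0],
    [1, 0.035, 0, 0, 0, 0, 0],
    [1, 0.039, 0, 0, 0, 0, 0],
    [1, 0.043, 0, 0, 0, 0, 0],
    [1, 0.046, 0, 0, 0, 0, 0],
    [1, 0.046, 0, 0, 0, 0, 0],
    [1, 0.046, 0, 0, 0, 0, 0]
  ]
}}

```text
clock: 7.2
position: [0.5317, -0.0953, 0.1014]
ee_rot: [0.993, -0.118, 0.0, -0.0]
ft_force: [-0.6, -0.4, 1.3]
grip_width: 0.997
```

```bash
python3 -c "
from h import *
rep('w5')
p,d=eyes.camera('side'); cv2.imwrite('pics/s5.png',cv2.resize(p[150:270,190:330],None,fx=4,fy=4))"
```

```text
tcp bin [  4.9 -43.4] z 101.4 yaw -13.55 F [-0.6 -0.4  1.3] g 0.997 7.2
gold [154, 225, 81, 90, 5607] top mean bin [-20.4 -42.6] ztop 140.2
blue [50, 10, 114, 103, 8847] top mean bin [-46.6  40.9] ztop 140.8
flap slope 39.0 31451
```

View pics/w5.png

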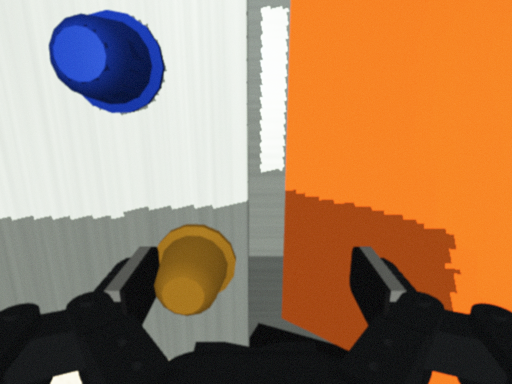

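Flap is about 0.28 open, with the gold capsule following at x=-20. The next step takes it to just short of the tipping point.

>>> {"api": "servo_tool", "payload": {
  "motion": [
    [1, 0.003, 0, 0, 0, 0, 0],
    [1, 0.006, 0, -0.001, 0, 0, 0],
    [1, 0.009, 0, -0.001, 0, 0, 0],
    [1, 0.012, 0, -0.002, 0, 0, 0],
    [1, 0.015, 0, -0.002, 0, 0, 0],
    [1, 0.017, 0, -0.002, 0, 0, 0],
    [1, 0.017, 0, -0.002, 0, 0, 0]
  ]
}}

```text
clock: 8.18
position: [0.548, -0.0993, 0.1032]
ee_rot: [0.993, -0.118, -0.0, 0.0]
ft_force: [-3.0, 0.2, -0.0]
grip_width: 0.997
```

```bash
python3 -c "
from h import *
rep('w6')
p,d=eyes.camera('side'); cv2.imwrite('pics/s6.png',cv2.resize(p[150:270,190:330],None,fx=4,fy=4))"
```

```text
tcp bin [ 21.8 -43.4] z 103.2 yaw -13.55 F [-3.   0.2 -0. ] g 0.997 8.175
gold [153, 222, 81, 89, 5478] top mean bin [ -4.5 -42.1] ztop 140.0
blue [0, 12, 123, 100, 9227] top mean bin [-46.4  40.9] ztop 140.5
flap slope 48.5 70210
```

View pics/s6.png

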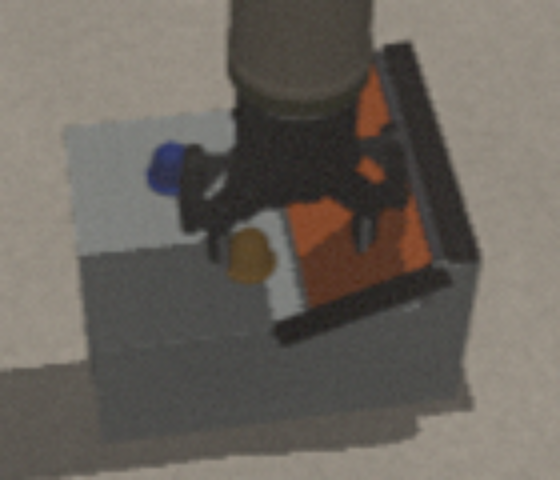

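Force is 3 N and the flap is about 0.45 open. The side crop shows gold (crop 250,255) upright at the edge, the rear finger behind it and the front finger holding the flap. Next I close the fingers while the tool advances and rises, so the front finger keeps holding the flap.

>>> {"api": "servo_tool", "payload": {
  "motion": [
    [1, 0.003, 0, -0.002, 0, 0, 0],
    [1, 0.006, 0, -0.003, 0, 0, 0],
    [0.97, 0.008, 0, -0.004, 0, 0, 0],
    [0.94, 0.01, 0, -0.0055, 0, 0, 0],
    [0.91, 0.012, 0, -0.0065, 0, 0, 0],
    [0.88, 0.014, 0, -0.0075, 0, 0, 0],
    [0.85, 0.016, 0, -0.0085, 0, 0, 0],
    [0.82, 0.018, 0, -0.0095, 0, 0, 0],
    [0.78, 0.02, 0, -0.0105, 0, 0, 0],
    [0.74, 0.022, 0, -0.0115, 0, 0, 0],
    [0.7, 0.0235, 0, -0.012, 0, 0, 0],
    [0.65, 0.0245, 0, -0.013, 0, 0, 0],
    [0.65, 0.0245, 0, -0.013, 0, 0, 0],
    [0.65, 0.0245, 0, -0.013, 0, 0, 0],
    [0.65, 0.0245, 0, -0.013, 0, 0, 0]
  ]
}}

```text
clock: 10.15
position: [0.5717, -0.105, 0.1162]
ee_rot: [0.993, -0.118, -0.0, -0.0]
ft_force: [-3.9, 0.8, 1.4]
grip_width: 0.649
```

```bash
python3 -c "
from h import *
rep('w7')
p,d=eyes.camera('side'); cv2.imwrite('pics/s7.png',cv2.resize(p[150:270,190:330],None,fx=4,fy=4))
a=cv2.imread('pics/w7.png'); s=cv2.resize(cv2.imread('pics/s7.png'),(448,384)); cv2.imwrite('pics/c7.png',cv2.resize(np.hstack([a,s]),(800,320)))"
```

```text
tcp bin [ 46.1 -43.4] z 116.2 yaw -13.54 F [-3.9  0.8  1.4] g 0.649 10.15
gold [207, 174, 42, 46, 1334] top mean bin [ 19.6 -42.4] ztop 41.7
blue [0, 20, 79, 92, 5826] top mean bin [-40.   39.5] ztop 140.1
flap slope 54.7 51665
```

View pics/c7.png

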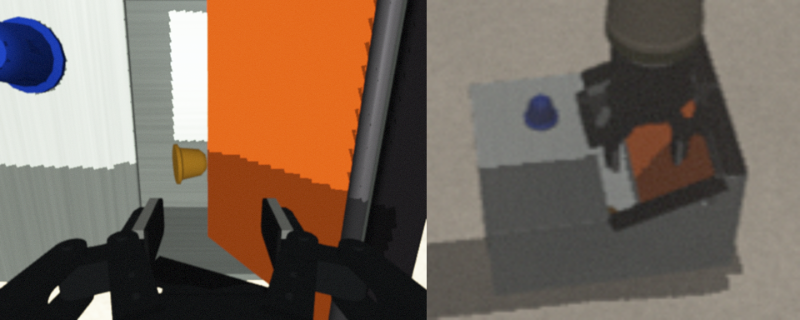

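The gold capsule is lying on the bin floor: its top is at z=42 mm, seen at (190,162) in the picture. The flap is still held. Now I'll withdraw backwards and up.

>>> {"api": "servo_tool", "payload": {
  "motion": [
    [0.65, -0.006, 0, -0.004, 0, 0, 0],
    [0.65, -0.014, 0, -0.008, 0, 0, 0],
    [0.65, -0.024, 0, -0.014, 0, 0, 0],
    [0.65, -0.034, 0, -0.022, 0, 0, 0],
    [0.65, -0.044, 0, -0.032, 0, 0, 0],
    [0.65, -0.054, 0, -0.045, 0, 0, 0],
    [0.65, -0.064, 0, -0.06, 0, 0, 0],
    [0.65, -0.07, 0, -0.08, 0, 0, 0],
    [0.65, -0.07, 0, -0.105, 0, 0, 0],
    [0.65, -0.07, 0, -0.13, 0, 0, 0],
    [0.65, -0.07, 0, -0.155, 0, 0, 0],
    [0.65, -0.07, 0, -0.175, 0, 0, 0],
    [0.65, -0.07, 0, -0.185, 0, 0, 0],
    [0.65, -0.07, 0, -0.185, 0, 0, 0],
    [0.65, -0.07, 0, -0.185, 0, 0, 0],
    [0.65, -0.07, 0, -0.185, 0, 0, 0]
  ]
}}

```text
clock: 12.25
position: [0.5034, -0.0886, 0.3005]
ee_rot: [0.993, -0.118, -0.001, 0.0]
ft_force: [0.1, -0.1, 1.1]
grip_width: 0.651
```

```bash
python3 -c "
from h import *
rep('w8')
p,d=eyes.camera('side'); a=cv2.imread('pics/w8.png'); s=cv2.resize(p[150:270,190:330],(448,384)); cv2.imwrite('pics/c8.png',cv2.resize(np.hstack([a,s]),(800,320)))"
```

```text
tcp bin [-24.2 -43.4] z 300.5 yaw -13.54 F [ 0.1 -0.1  1.1] g 0.651 12.25
gold [382, 19, 30, 118, 1126] top mean bin [101.5  48. ] ztop 156.5
gold [502, 88, 10, 189, 1074] top mean bin [303.6  15.9] ztop 21.5
blue [212, 68, 37, 38, 1074] top mean bin [-47.   40.9] ztop 140.8
flap slope 23.1 11149
```

View pics/c8.png

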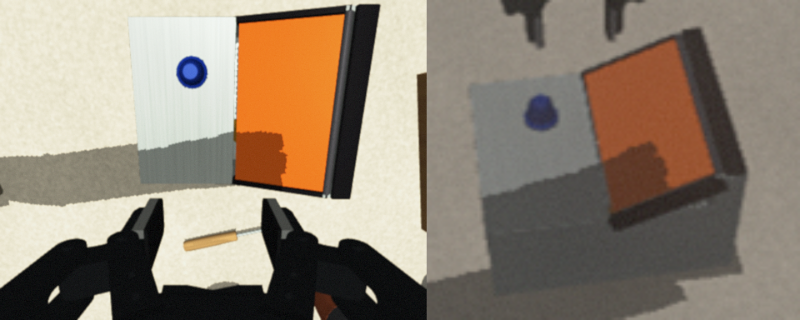

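The flap is fully shut: its slope is 23.1°, against 23.2° before. Blue is still at bin (-47, 40.9), gold is gone from the deck, and the arm is clear.

```bash
python3 -c "
from h import *
print(ticket.hand_in())"
```

```text
the job is handed in; nothing more can be done
None
```

The gold capsule is in the bin, the flap is shut, and I handed the job in at about 12.4 s. The hand-in reports no verdict.

**How it went:** I lowered the open gripper so its fingers straddled the gold capsule along the push direction. The front finger pushed the flap while the rear finger pushed the capsule along the deck. Near the edge I closed the fingers partway as the tool advanced, so the front finger kept holding the flap while the rear one pushed the capsule over. Then I drew back and up.

**Last checks:**
- **Gold capsule:** before I withdrew, it lay on the bin floor with its top at 42 mm, and the flap was still held about 0.55 rad open. Afterwards it was no longer on the deck.
- **Flap:** its slope is back to 23.1°, against 23.2° at the start.
- **Blue capsule:** it is still at bin (-47, 41), the same as before the push.
- **Forces:** the readings I took never passed about 4 N, and the arm ended clear of everything.

**Where it differed from plan:**
- **Order of the push:** the fingers open only 85 mm and the capsule stood 61 mm before the edge. The flap was therefore barely open when the capsule began to slide, though the finger stayed ahead throughout. The flap was about 0.28 rad open with the capsule 20 mm short of the edge, and about 0.45 rad just before it tipped.
- **Flap opening:** it opened a little less than the given figures for the same finger position, probably because the fingertips are chamfered.
- **Other objects:** I did not re-measure the mug, jar, tin, bowl, spoon and flask at the end. The arm only crossed above the jar and mug side on the way in, and the force readings showed no contact.

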